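Slacken the lamp arm's knurled collar and swing the magnifier over the coupler

ROBOT

A 6-joint arm with a two-finger parallel gripper is mounted at the origin on the work surface. World frame = base frame: x ahead of the robot, y to its left, z up, the work surface at z = 0. Lengths are in mm, angles in rad, forces in N, time in s.
With the tool pointing down it reaches from about 350 to 925 mm from the base axis. Payload 6.4 kg.
Tool frame: the origin (TCP) lies midway between the tips of the shut fingers; the grasp point (between the pads) lies grip_point_offset behind it (grip_point_offset is the distance from the TCP to the grasp point, in mm); z points along the fingers, y is the direction in which the jaws open and shut (so a half turn about z gives the same grasp; the last joint's range is limited). The gripper opens to 94 mm and grips with 3 to 60 N. Pads are 16 mm wide; open, the fingers measure 119 mm over their backs; the gripper's body (75 mm by 177 mm) begins 78 mm behind the grasp point.
Start: joints at [0.979, 0.245, 1.558, -0, 1.339, -0.174], TCP at [263.736, 594.102, 205.455] pointing down, gripper open.
Joint ranges: [-3.13, 3.13], [-1.02, 2.26], [0.13, 2.54], [-0.95, 4.09], [0.21, 2.88], [-2.74, 2.74]. Speed limits (rad/s): [2.57, 2.57, 3.14, 3.14, 3.14, 3.14].

INTERFACE

Orientations are given as a rotation vector (axis times angle).
In Python, from rig import * gives the robot as it stands. The module is installed in compiled form; this text tells all that it offers.
- The arm moves only by the tool carry_out, never from a script. Its argument "deltas" is a list of rows, each a list of 3 entries, a list of its own where there are three numbers: the opening, from 0 (shut) to 1 (fully open), then the shift along the tool's x, y, z in cm, then the turn about the tool's z in degrees. In form: [[gripper, [dx, dy, dz], roll], ...]. A call has 1 to 12 rows; each row is the pose to reach, as a shift and turn from the pose commanded when the call began, along the tool's axes at that moment; what a row does not reach only later rows make up. A row lasts 1/10 s, in which the tool goes at most 50 mm and 8.59 degrees, less where a joint would pass 70% of its speed; a pose out of reach is approached as far as the arm can. A call with a gripper value outside its range is refused whole. The fingers move at their own pace and stop on an object; the grip force is fixed at half the most. Time passes only in rows, so rows that repeat a pose let the fingers close. It gives the time, the measured TCP pose, the force and the opening at its end, in the units of the state.
- observe(): the state, without advancing time (a new reading comes with each control period).
- grab_frame(name): name is "side" or "top"; returns a dict with "img" (384x512x3 uint8, red, green, blue), "fx", "fy", "cx", "cy" (pixels), "eye" and "orientation" of the camera in the world. Camera axes: x right, y down, z forward; pixel columns grow to the right and rows downward; lengths in mm; the calibration is good to about 2 mm. A picture is of the moment at which its call begins. There is no depth.
- sign_off(): hands the job in, once; it reports no verdict.
The state is a dict: "time": time; "joint_positions": joint angles; "joint_velocities": joint speeds; "joint_efforts": joint torques, N m; "eef_pos": TCP position; "orientation": TCP orientation; "ft_force": force on the tool from outside, world axes, zero at the start; "moment": the same for the moment, N m; "grip_width": finger opening in mm.
Only numpy, scipy, OpenCV 4.12 (cv2) and the standard library are available. Lean on these libraries where they do the work, as an engineer would, in place of code of your own. Each camera call takes 0.05 s, during which the arm holds its last target. There are 200 camera calls.

TASK

The magnifier lamp is clamped in the wrong spot for checking the next coupler. With a fingertip against its knurled rim, roll the locking collar on top of the lamp post two full turns loose (counter-clockwise seen from above, give or take a quarter turn), then push the freed lamp round until its lens is centred over the silver coupler lying on one of the rubber mats. Do not force the arm while it is still clamped, leave the collar slack for the inspector, and do not pick up or shift the coupler, bolt, cap or spanner.

Things in the scene. Friction and masses are not known exactly. Their poses are not given: they have to be found in the camera images.
- post: Fixed upright of the rack: a galvanised scaffold tube 48 mm across on a 150 mm square base plate, grey end cap on top, 294 mm above the worktop. Origin on the tube's axis at the worktop, z up. It carries, from below, the arm's hub (82 mm across, 203 to 243 mm up), a flat washer and the knurled collar. A low rail with waiting couplers stands on its +x side, under 140 mm high.
- collar_mid (a point): Centre of the knurled steel locking collar, on the post's axis, halfway up the collar. The collar is 96 mm across the knurl, 29 mm high, axis vertical: 40 upright ridges, 3 mm high, all round. When tight it spans 250 to 279 mm above the worktop; it rises 2.5 mm per turn. Its rim is free all round: within 130 mm of the axis nothing beside it is higher than 249 mm.
- index_line (a point): Middle of a black radial line, 14 mm long and 6 mm wide, on the collar's top face, 34 mm from the axis. It turns with the collar and so shows how far this has turned. When the collar is tight the line points the way of the fixed short black line on the post's end cap (the post's -x side).
- collar (a joint): Collar angle in rad: 0 tight, growing as it is loosened, counter-clockwise seen from above; a full turn is 6.283. Takes some 2 N along the rim and stays where left; stops at 0 and at three turns. The clamp has let go by one and a half turns. A finger of fixed heading circling the rim rolls on it and turns the collar further than it circles itself: watch the angle or the index line.
- swing_arm (a joint): Angle of the lamp arm about the post's axis in rad, growing counter-clockwise seen from above; at 0 the arm points along the post's own -x axis. While the collar is tight, friction clamps it against some 15 N at the lamp; once loosened it turns against about 1 N at the lamp, with some damping, and stays where it is left. It stops at -1.5 and 1.5.
- lens_centre (a point): Centre of the magnifier's round glass lens, 235 mm above the worktop, 200 mm from the post's axis. The lens lies level in a white round lamp head 120 mm in diameter, 212 to 252 mm above the worktop (a small black switch on it reaches 255 mm). The steel arm between hub and head is 217 to 235 mm above the worktop, its round knuckle up to 247 mm.
- coupler: Silver gravity coupler, loose, 0.95 kg, about 90 mm long and wide and 76 mm high: hooked base, round tube saddle, flap closed by a bolt and nut. It lies on one of two black rubber mats (120 mm square, 5 mm thick), one to each side of the lamp, at 200 mm from the post's axis, so that the lens can come straight above it. Origin at the centre of its underside.
- t_bolt: Rusted T-bolt, loose, 83 mm long, lying on the other mat. Origin at mid length on its underside. Leave it.
- guard_cap: Blue plastic tube guard cap, loose, 58 mm across and 43 mm high, standing on the worktop. Origin at the centre of its underside. Leave it.
- spanner: Stubby steel spanner, loose, 150 mm long, lying on the worktop. Origin at the centre of its underside. Leave it.
Mind the look-alikes: they are no part of the job. What is meant by the coupler is not green, and is the smaller of those in its own colour.

How it is judged:
By the outcome, as a careful person would: the job done as asked, in the order asked, and still so for the second after the job is handed in, with the robot touching nothing.
It also fails if it takes over 72 s, if anything falls off the work surface, if the arm or the gripper's body presses on something with over 40 N, if the wrist force passes 120 N, or if a joint passes its speed limit or range.

## Working session

There is one attempt and no reset: what is moved stays moved. The work goes in short steps, Python scripts to look and compute and a tool call to move; the robot and the scene stay as the last step left them, time stands still between calls to the robot, and variables do not carry over. Pictures are saved under pics/ and viewed, about 8 in all and at most 12, crops included, and the job is handed in when it is done.

Besides the shell and the picture viewer there is one more tool, called after ">>>" as name([rows], argument=value, ...), one row to a line, values as JSON. carry_out: Moves the arm, as the interface text tells. Its arguments: {"type":"object","properties":{"deltas":{"type":"array","items":{"type":"array"}}},"required":["deltas"]}

```bash
mkdir -p pics; cat > h.py <<'E'
from rig import *
import numpy as np, cv2
from scipy.spatial.transform import Rotation as R
def Rm(o):
    o=np.array(o,float)
    return o if o.shape==(3,3) else (R.from_rotvec(o).as_matrix() if o.size==3 else R.from_quat(o).as_matrix())
def ray(f,u,v,z):
    d=Rm(f["orientation"])@np.array([(u-f["cx"])/f["fx"],(v-f["cy"])/f["fy"],1]); e=np.array(f["eye"])
    return e+d*(z-e[2])/d[2]
def proj(f,p):
    c=Rm(f["orientation"]).T@(np.array(p)-np.array(f["eye"])); return f["fx"]*c[0]/c[2]+f["cx"],f["fy"]*c[1]/c[2]+f["cy"]
def save(img,n): cv2.imwrite("pics/"+n+".png",cv2.cvtColor(img,cv2.COLOR_RGB2BGR))
E
python3 - <<'E'
from h import *
s=observe(); print(s)
a=grab_frame("top"); b=grab_frame("side")
for f in(a,b): print({k:v for k,v in f.items() if k!="img"})
save(cv2.resize(a["img"],(800,600)),"top0"); save(cv2.resize(b["img"],(800,600)),"side0")
E
```

```text
{'time': 0.0, 'joint_positions': array([ 9.78885729e-01,  2.45814632e-01,  1.55901312e+00, -5.77525495e-07,
        1.33870861e+00, -1.74096290e-01]), 'joint_velocities': array([ 1.25670407e-04,  7.34873088e-04,  1.55269390e-03, -3.04068609e-05,
        5.89715949e-04,  7.25489850e-04]), 'joint_efforts': array([ 5.66340968e-04, -4.15828013e+01, -3.14609885e+01,  6.85639610e-02,
        3.31230287e-02, -1.10328642e-04]), 'eef_pos': array([263.39419986, 593.57619791, 204.34549588]), 'orientation': array([-6.51386843e-01, -3.07257732e+00,  2.83163462e-03]), 'ft_force': array([-0.09072487, -0.93384423, -0.60314444]), 'moment': array([ 0.00075909, -0.01339836, -0.04077549]), 'grip_width': 94.0731623662423}
{'fx': 413.436628238026, 'fy': 413.436628238026, 'cx': 252.74159334805472, 'cy': 189.45918064952357, 'eye': array([ 259.85736902,   -9.50163454, 1191.69310099]), 'orientation': array([-2.17965686,  2.02169996, -0.23488302])}
{'fx': 424.21802996599735, 'fy': 424.21802996599735, 'cx': 252.39961336635346, 'cy': 188.78760567916544, 'eye': array([ 350.36571546,  882.02424335, 1157.60524537]), 'orientation': array([-0.19173762,  2.88838142, -1.10465956])}
```

View pics/top0.png

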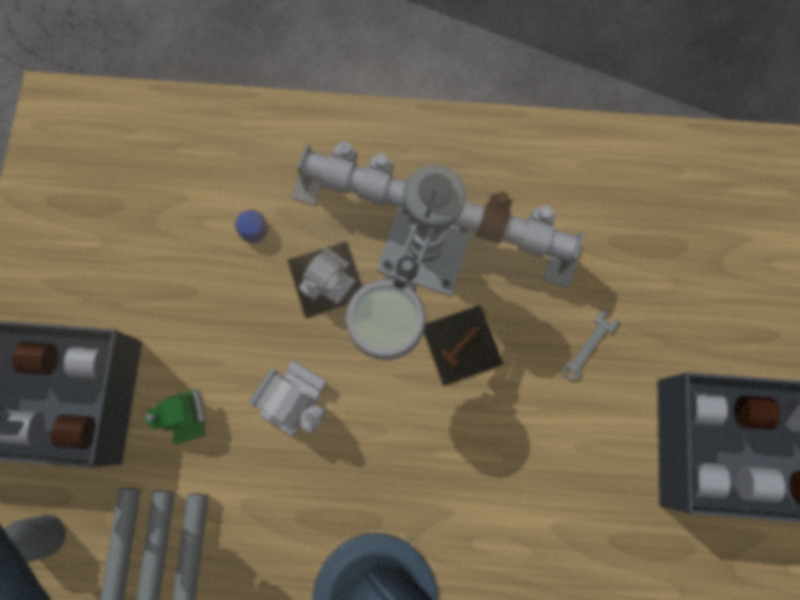

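View pics/side0.png

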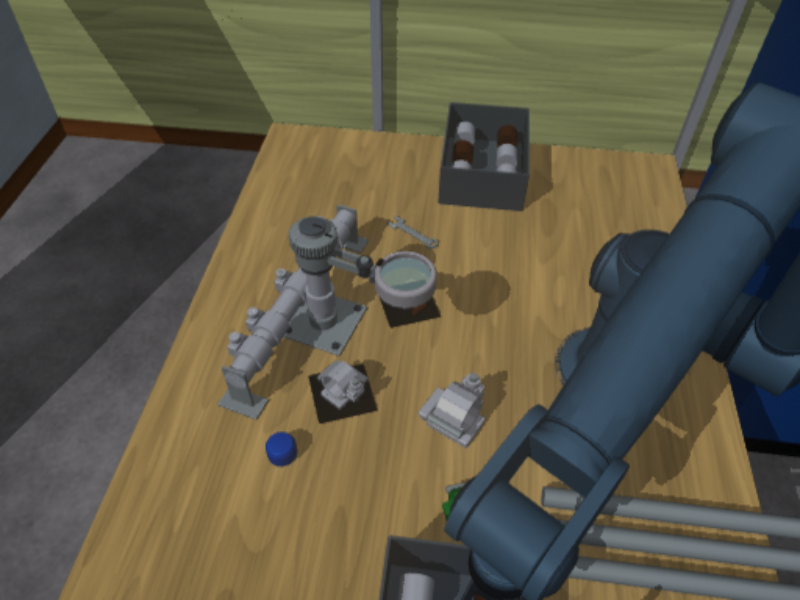

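The top picture shows the collar at about (435,195), the lens at (386,318), and mats at (325,278) and (463,345). The coupler candidates are the silver one on the left mat (325,277), a larger silver one on bare wood (290,398) and a green one (178,415). The one on the mat fits: silver, smaller, and on rubber. The T-bolt is on the other mat. I'll measure and confirm in a crop.

```bash
python3 - <<'E'
from h import *
a=grab_frame("top"); b=grab_frame("side"); k=.64
img=a["img"]
# collar circle by Hough, lens by colour
g=cv2.cvtColor(img,cv2.COLOR_RGB2GRAY)
c=cv2.HoughCircles(cv2.GaussianBlur(g,(3,3),0)[95:160,240:320],cv2.HOUGH_GRADIENT,1,30,param1=80,param2=12,minRadius=15,maxRadius=25)
print("collar",c)
hc=(c[0,0,0]+240,c[0,0,1]+95); P=ray(a,*hc,279); print("post",P)
hsv=cv2.cvtColor(img,cv2.COLOR_RGB2HSV)
l=cv2.HoughCircles(cv2.GaussianBlur(g,(3,3),0)[170:240,210:285],cv2.HOUGH_GRADIENT,1,30,param1=80,param2=12,minRadius=18,maxRadius=30)
print("lens",l); L=ray(a,l[0,0,0]+210,l[0,0,1]+170,250); print(L, np.linalg.norm((L-P)[:2]))
m=(hsv[...,2]<60).astype(np.uint8)
for x0,x1,y0,y1 in((180,235,150,206),(270,325,190,250)):
    mm=np.zeros_like(m); mm[y0:y1,x0:x1]=m[y0:y1,x0:x1]
    pts=cv2.findNonZero(mm); r=cv2.minAreaRect(pts); M=ray(a,*r[0],5)
    print("mat",r,M,np.linalg.norm((M-P)[:2]),np.degrees(np.arctan2(*(M-P)[1::-1])))
print("lens dir",np.degrees(np.arctan2(*(L-P)[1::-1])))
print("coupler rough",ray(a,325*k,277*k,35))
B=ray(b,315*k,230*k,279);print("post from side",B)
c1=cv2.resize(img[85:260,170:340],(570,590),interpolation=cv2.INTER_CUBIC)
save(c1,"crop0")
E
```

```text
collar [[[35.5 29.5 17.3]]]
post [627.83067184 -41.89930843 279.        ]
lens [[[35.5 32.5 23.6]]]
[442.0906664   14.51495566 250.        ] 194.11831137717874
mat ((208.94265747070312, 179.60508728027344), (35.44009017944336, 37.697418212890625), 73.61045837402344) [550.07144218 133.96612418   5.        ] 192.28923054863313 113.85270757375712
mat ((295.6153869628906, 220.423095703125), (39.95676040649414, 39.48588943481445), 70.34617614746094) [ 447.77727503 -128.10552161    5.        ] 199.6264934650127 -154.41576853060312
lens dir 163.1050450967002
coupler rough [549.41790571 133.72732087  35.        ]
post from side [625.46686278 -46.26980142 279.        ]
```

View pics/crop0.png

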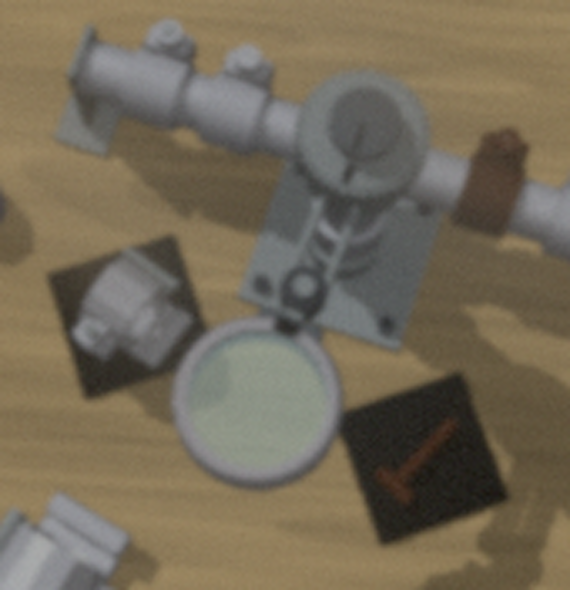

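The crop confirms it: the silver coupler is on the left mat (crop (130,305)) and the larger silver one is off the mat (60,550). The index line points down and slightly left from the post centre at about (364,137). Next I'll plan the approach to the rim on the +y side.

```bash
cat >> h.py <<'E'
n=np.array([-.651387,-3.072577,0]);n/=np.linalg.norm(n)
T=2*np.outer(n,n)-np.eye(3)          # tool axes in world (kept fixed)
def rows(cmd,pts,g=0):
    out=[[g,list(np.round(T.T@(np.array(p)-cmd)/10,2)),0] for p in pts]
    print(str(out).replace("np.float64(","").replace(")",""))
def offs(ang,R,hx=8,hy=12.5,):        # finger centre for contact path: circle R + rectangle; ang = contact normal
    d=np.array([np.cos(ang),np.sin(ang),0]); t=T.T@d
    return d*R+T@np.array([np.sign(t[0])*hx,np.sign(t[1])*hy,0])
E
python3 - <<'E'
from h import *
f=grab_frame("top")
print(ray(f,278.6,125.6,279),ray(f,278.6,125,279)); print(T)
P=np.array([627,-47,0.]); c=np.array([263.736,594.102,205.455])
A=P+np.array([0,85,0])
rows(c,[[263.7,594.1,390],[*(A[:2]),390],[*A[:2],262]])
E
```

```text
[625.64937991 -49.32977084 279.        ] [627.1448646 -49.2391904 279.       ]
[[-0.91397799  0.40576376 -0.        ]
 [ 0.40576376  0.91397799 -0.        ]
 [-0.         -0.         -1.        ]]
[[0, [0.0, -0.0, -18.45], 0], [0, [-55.77, -36.09, -18.45], 0], [0, [-55.77, -36.09, -5.65], 0]]
```

>>> carry_out([
  [0,[0,0,-5],0],
  [0,[0,0,-10],0],
  [0,[0,0,-15],0],
  [0,[0,0,-18.5],0],
  [0,[-4,-2.6,-18.5],0],
  [0,[-8,-5.2,-18.5],0],
  [0,[-12,-7.8,-18.5],0],
  [0,[-16,-10.4,-18.5],0],
  [0,[-20,-13,-18.5],0],
  [0,[-24,-15.6,-18.5],0],
  [0,[-28,-18.2,-18.5],0],
  [0,[-32,-20.8,-18.5],0],
])

```text
time: 1.45
eef_pos: [472.4, 272.4, 390.5]
orientation: [0.651, 3.073, 0.0]
ft_force: [-0.2, -0.2, 0.7]
grip_width: 1.9
```

>>> carry_out([
  [0,[-4,-2.6,0],0],
  [0,[-8,-5.2,0],0],
  [0,[-12,-7.8,0],0],
  [0,[-16,-10.4,0],0],
  [0,[-20,-13,0],0],
  [0,[-23.8,-15.3,0],0],
  [0,[-23.8,-15.3,0],0],
  [0,[-23.8,-15.3,3],0],
  [0,[-23.8,-15.3,7],0],
  [0,[-23.8,-15.3,10],0],
  [0,[-23.8,-15.3,12.8],0],
  [0,[-23.8,-15.3,12.8],0],
])

```text
time: 2.65
eef_pos: [624.3, 38.9, 257.4]
orientation: [-0.648, -3.065, 0.001]
ft_force: [0.5, -0.3, -0.5]
grip_width: 0.2
```

```bash
python3 - <<'E'
from h import *
f=grab_frame("side"); g=grab_frame("top"); s=observe()
print(s["eef_pos"],s["ft_force"],s["orientation"])
x=cv2.resize(f["img"][90:290,130:300],(510,600),interpolation=cv2.INTER_CUBIC)
y=cv2.resize(g["img"][90:290,200:296],(288,600),interpolation=cv2.INTER_CUBIC)
save(np.hstack([x,y]),"app")
E
```

```text
[627.09714336  38.358707   263.04244477] [-0.05735643 -0.02519162 -0.21276112] [-6.50541982e-01 -3.07339334e+00 -1.98826487e-04]
```

View pics/app.png

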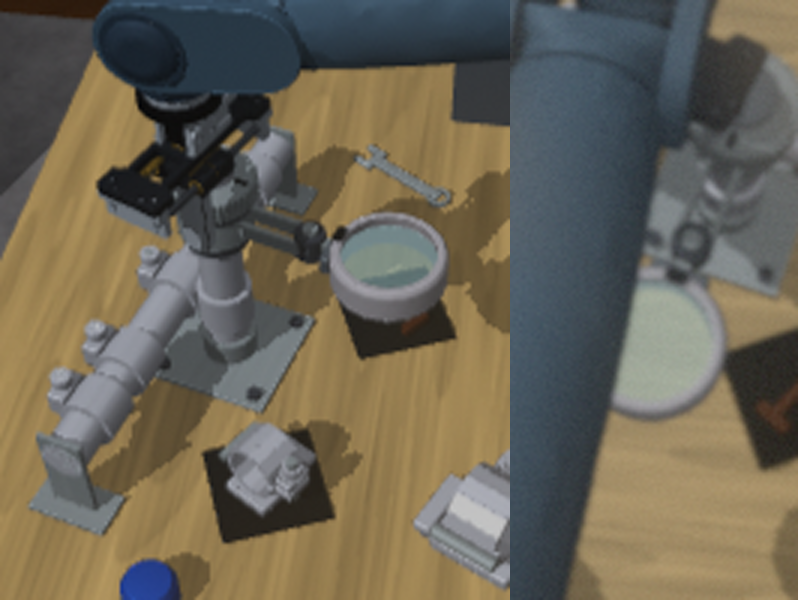

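>>> carry_out([
  [0,[-0.4,-1.0,0],0],
  [0,[-0.81,-1.83,0],0],
  [0,[-0.81,-1.83,0],0],
  [0,[-0.85,-1.92,0],0],
  [0,[-0.89,-2.01,0],0],
  [0,[-0.93,-2.1,0],0],
  [0,[-0.97,-2.19,0],0],
  [0,[-0.97,-2.19,0],0],
])

```text
time: 3.55
eef_pos: [627.5, 15.5, 263.1]
orientation: [0.65, 3.073, 0.005]
ft_force: [0.1, 7.0, 3.3]
grip_width: 0.3
```

Contact is at y≈15.5 mm with 7 N, which fits the post centre at (627,-48). Next I'll generate the rolling path.

```bash
cat >> h.py <<'E'
def path(P,R,a0=np.pi/2,turns=2.2,step=10,hx=8,hy=12.5):
    A=np.arange(a0,a0+turns*2*np.pi,.002)
    Q=np.array([offs(a,R,hx,hy) for a in A])+P
    s=np.r_[0,np.cumsum(np.linalg.norm(np.diff(Q,axis=0),axis=1))]
    S=np.arange(0,s[-1],step)
    return np.c_[np.interp(S,s,Q[:,0]),np.interp(S,s,Q[:,1]),np.interp(S,s,Q[:,2])]
E
python3 - <<'E'
from h import *
c=np.array([263.736,594.102,205.455])+T@[-558,-361,-57]+T@[-9.7,-21.9,0]
print(c); np.save("c.npy",c)
Q=path(np.array([627,-48,c[2]]),45.5); print(Q[0])
rows(c,Q[1:13])
E
```

```text
[627.23436532  13.78774168 262.455     ]
[624.76022299  12.17083498 262.455     ]
[[0, [1.02, -0.75, 0.0], 0], [0, [1.75, -1.43, 0.0], 0], [0, [2.32, -2.25, 0.0], 0], [0, [2.69, -3.18, 0.0], 0], [0, [2.86, -4.16, 0.0], 0], [0, [2.86, -5.16, 0.0], 0], [0, [2.86, -6.16, 0.0], 0], [0, [2.86, -7.16, 0.0], 0], [0, [2.69, -8.14, 0.0], 0], [0, [2.32, -9.07, 0.0], 0], [0, [1.75, -9.89, 0.0], 0], [0, [1.02, -10.57, 0.0], 0]]
```

>>> carry_out([
  [0,[1.02,-0.75,0],0],
  [0,[1.75,-1.43,0],0],
  [0,[2.32,-2.25,0],0],
  [0,[2.69,-3.18,0],0],
  [0,[2.86,-4.16,0],0],
  [0,[2.86,-5.16,0],0],
])

```text
time: 4.15
eef_pos: [579.6, -23.0, 262.2]
orientation: [-0.652, -3.073, 0.001]
ft_force: [-0.8, -0.3, -0.6]
grip_width: 0.3
```

```bash
python3 - <<'E'
from h import *
f=grab_frame("side"); g=grab_frame("top"); s=observe()
print(s["eef_pos"],s["ft_force"],s["moment"])
x=cv2.resize(f["img"][110:210,170:300],(520,400),interpolation=cv2.INTER_CUBIC)
y=cv2.resize(g["img"][95:165,240:310],(280,400),interpolation=cv2.INTER_CUBIC)
save(np.hstack([x,y]),"roll1")
E
```

```text
[579.76415686 -23.40805606 262.3194928 ] [ 0.37344166 -0.44874437 -0.31734316] [ 0.03628269 -0.01769539 -0.02175744]
```

View pics/roll1.png

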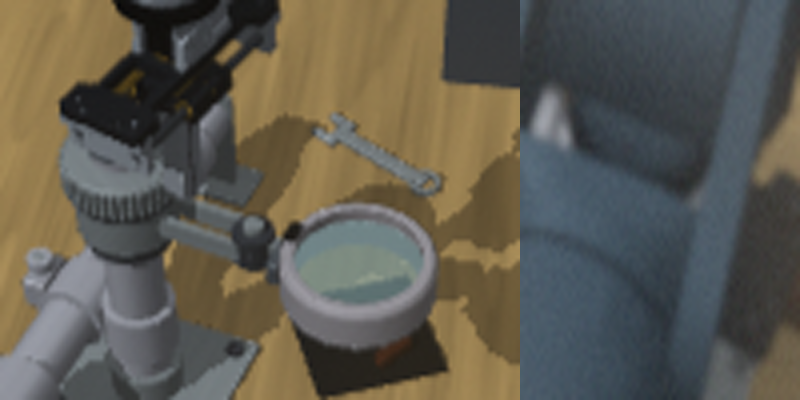

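Contact is lost here, so I'll probe inward along tool -x.

>>> carry_out([
  [0,[-0.2,0,0],0],
  [0,[-0.3,0,0],0],
  [0,[-0.4,0,0],0],
  [0,[-0.4,0,0],0],
])

```text
time: 4.65
eef_pos: [581.1, -22.6, 262.3]
orientation: [-0.649, -3.064, 0.001]
ft_force: [-13.2, 2.8, 5.2]
grip_width: 0.2
```

```bash
cat > nxt.py <<'E'
from h import *
import sys
# usage: nxt.py dcx dcy dcz(last row, cm) Px Py R count
a=list(map(float,sys.argv[1:7])); k=int(sys.argv[7])
c=np.load("c.npy")+T@(np.array(a[:3])*10); np.save("c.npy",c)
Q=path(np.array([a[3],a[4],c[2]]),a[5]); N=38
i=np.argmin(np.linalg.norm(Q[:N]-c,axis=1))
print(c,np.linalg.norm(Q[i]-c)); rows(c,Q[i+1:i+1+k])
E
python3 nxt.py 2.86 -5.16 0 629.5 -49.5 45 0; python3 nxt.py -.4 0 0 629.5 -49.5 45 12
```

```text
[580.15718487 -21.76867942 262.455     ] 3.4800221993031295
[]
[583.81309685 -23.39173444 262.455     ] 1.1425763137731582
[[0, [0.06, -1.09, 0.0], 0], [0, [0.05, -2.09, 0.0], 0], [0, [-0.12, -3.08, 0.0], 0], [0, [-0.52, -3.99, 0.0], 0], [0, [-1.1, -4.8, 0.0], 0], [0, [-1.85, -5.46, 0.0], 0], [0, [-2.72, -5.94, 0.0], 0], [0, [-3.68, -6.22, 0.0], 0], [0, [-4.68, -6.28, 0.0], 0], [0, [-5.68, -6.28, 0.0], 0], [0, [-6.68, -6.24, 0.0], 0], [0, [-7.64, -5.99, 0.0], 0]]
```

>>> carry_out([
  [0,[0.06,-1.09,0],0],
  [0,[0.05,-2.09,0],0],
  [0,[-0.12,-3.08,0],0],
  [0,[-0.52,-3.99,0],0],
])

```text
time: 5.05
eef_pos: [572.4, -62.2, 262.3]
orientation: [-0.651, -3.073, -0.0]
ft_force: [-1.0, 0.8, 0.8]
grip_width: 0.2
```

>>> carry_out([
  [0,[-0.58,-0.81,0],0],
  [0,[-1.33,-1.47,0],0],
  [0,[-2.2,-1.95,0],0],
  [0,[-3.16,-2.23,0],0],
  [0,[-4.16,-2.29,0],0],
])

```text
time: 5.55
eef_pos: [601.9, -100.5, 262.4]
orientation: [0.652, 3.073, -0.0]
ft_force: [-0.0, -0.1, -0.1]
grip_width: 0.7
```

>>> carry_out([
  [0,[0,0.2,0],0],
  [0,[0,0.4,0],0],
  [0,[0,0.6,0],0],
  [0,[0,0.6,0],0],
])

```text
time: 5.95
eef_pos: [602.9, -97.5, 262.7]
orientation: [-0.653, -3.073, 0.013]
ft_force: [-2.9, -12.0, 0.5]
grip_width: 0.2
```

```bash
sed -i 's/a\[5\]); N=38/a[5],hy=11); N=38/' nxt.py
python3 nxt.py -.52 -3.99 0 632 -46 46 0;python3 nxt.py -4.16 -2.29 0 632 -46 46 0; python3 nxt.py 0 .6 0 632 -46 46 12
```

```text
[572.37580856 -61.96942795 262.455     ] 4.0815123301964515
[]
[601.10530312 -99.77929627 262.455     ] 4.821375954298783
[]
[603.53988565 -94.2954283  262.455     ] 1.725237082877384
[[0, [-1.11, -0.13, 0.0], 0], [0, [-2.11, -0.08, 0.0], 0], [0, [-3.08, 0.17, 0.0], 0], [0, [-3.96, 0.62, 0.0], 0], [0, [-4.73, 1.26, 0.0], 0], [0, [-5.35, 2.04, 0.0], 0], [0, [-5.78, 2.94, 0.0], 0], [0, [-6.01, 3.92, 0.0], 0], [0, [-6.04, 4.91, 0.0], 0], [0, [-6.04, 5.91, 0.0], 0], [0, [-6.04, 6.91, 0.0], 0], [0, [-5.87, 7.9, 0.0], 0]]
```

>>> carry_out([
  [0,[-1.11,-0.1,0],0],
  [0,[-2.11,-0.08,0],0],
  [0,[-3.08,0.17,0],0],
  [0,[-3.96,0.62,0],0],
])

```text
time: 6.35
eef_pos: [642.2, -107.1, 262.6]
orientation: [0.653, 3.073, -0.008]
ft_force: [-0.7, -7.4, 0.1]
grip_width: -0.0
```

>>> carry_out([
  [0,[-0.77,0.64,0],0],
  [0,[-1.39,1.42,0],0],
  [0,[-1.82,2.32,0],0],
  [0,[-2.05,3.3,0],0],
])

```text
time: 6.75
eef_pos: [676.6, -84.9, 263.2]
orientation: [0.652, 3.066, -0.006]
ft_force: [6.3, -6.8, -2.3]
grip_width: 0.7
```

>>> carry_out([
  [0,[-0.03,0.99,0],0],
  [0,[-0.03,1.99,0],0],
  [0,[-0.03,2.99,0],0],
  [0,[0.14,3.98,0],0],
])

```text
time: 7.15
eef_pos: [692.3, -46.7, 263.5]
orientation: [0.65, 3.064, -0.002]
ft_force: [8.9, -3.7, -1.4]
grip_width: 0.7
```

```bash

python3 nxt.py -6.01 3.92 0 632 -46 46 0;python3 nxt.py .14 3.98 0 632 -46 46 12; python3 - <<'E'
from h import *
f=grab_frame("top"); s=observe(); print(s["ft_force"],s["eef_pos"])
save(cv2.resize(f["img"][95:165,240:310],(600,600),interpolation=cv2.INTER_CUBIC),"roll2")
E
```

```text
[674.37590235 -82.85389265 262.455     ] 0.05155939711183861
[]
[689.24573065 -45.90949921 262.455     ] 0.042872514105851404
[[0, [0.37, 0.93, 0.0], 0], [0, [0.93, 1.75, 0.0], 0], [0, [1.65, 2.44, 0.0], 0], [0, [2.51, 2.95, 0.0], 0], [0, [3.46, 3.26, 0.0], 0], [0, [4.45, 3.37, 0.0], 0], [0, [5.45, 3.37, 0.0], 0], [0, [6.45, 3.35, 0.0], 0], [0, [7.43, 3.15, 0.0], 0], [0, [8.34, 2.75, 0.0], 0], [0, [9.14, 2.16, 0.0], 0], [0, [9.8, 1.4, 0.0], 0]]
[10.46020397 -1.36283749 -1.04355799] [692.45300847 -44.68869986 263.56833136]
```

View pics/roll2.png

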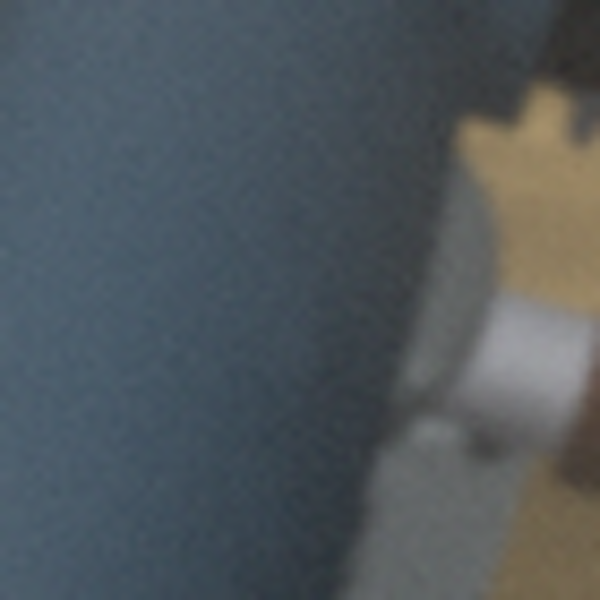

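The arm hides the collar in this view and the index line isn't visible. Contact force is steady at about 10 N, so I'll roll on for 12 rows, then clear and look.

>>> carry_out([
  [0,[0.37,0.93,0],0],
  [0,[0.93,1.75,0],0],
  [0,[1.65,2.44,0],0],
  [0,[2.51,2.95,0],0],
  [0,[3.46,3.26,0],0],
  [0,[4.45,3.37,0],0],
])

```text
time: 7.8
eef_pos: [663.4, 5.4, 263.3]
orientation: [0.648, 3.07, 0.006]
ft_force: [4.1, 3.8, 0.4]
grip_width: 0.2
```

>>> carry_out([
  [0,[1.0,0,0],0],
  [0,[2.0,-0.02,0],0],
  [0,[2.98,-0.22,0],0],
  [0,[3.89,-0.62,0],0],
  [0,[4.69,-1.21,0],0],
  [0,[5.35,-1.97,0],0],
])

```text
time: 8.4
eef_pos: [604.4, 7.1, 262.7]
orientation: [-0.651, -3.073, -0.002]
ft_force: [0.2, 3.9, 2.0]
grip_width: 0.5
```

>>> carry_out([
  [0,[1.6,3.6,-0.5],0],
  [0,[3.2,7.2,-0.5],0],
  [0,[5.0,11.0,-0.5],0],
  [0,[5.0,11.0,-0.5],0],
])

```text
time: 8.8
eef_pos: [603.0, 129.9, 266.8]
orientation: [-0.645, -3.073, 0.002]
ft_force: [0.0, -0.2, -0.1]
grip_width: 0.2
```

```bash
cat > look.py <<'E'
from h import *
import sys
f=grab_frame("top"); z=float(sys.argv[2]); P=np.array([float(sys.argv[3]),float(sys.argv[4]),z])
# radial dark-line search on the collar top face: sample mean brightness over r 28..40
g=cv2.cvtColor(f["img"],cv2.COLOR_RGB2GRAY).astype(np.float32); v=[]
A=np.radians(np.arange(0,360,3))
for a in A:
    uv=np.array([proj(f,P+r*np.array([np.cos(a),np.sin(a),0])) for r in range(30,40,2)],np.float32)
    v.append(cv2.remap(g,uv[:,:1],uv[:,1:],cv2.INTER_LINEAR).mean())
v=np.array(v); print(proj(f,P)); print([(int(i*3),int(v[i])) for i in np.argsort(v)[:12]])
save(cv2.resize(f["img"][95:165,240:310],(600,600),interpolation=cv2.INTER_CUBIC),sys.argv[1])
E
python3 look.py look3 281 630 -47.5
```

```text
(np.float64(277.9914645391001), np.float64(123.48595583798374))
[(210, 80), (213, 84), (207, 86), (216, 92), (204, 96), (219, 99), (222, 104), (225, 106), (201, 107), (231, 108), (234, 108), (228, 108)]
```

View pics/look3.png

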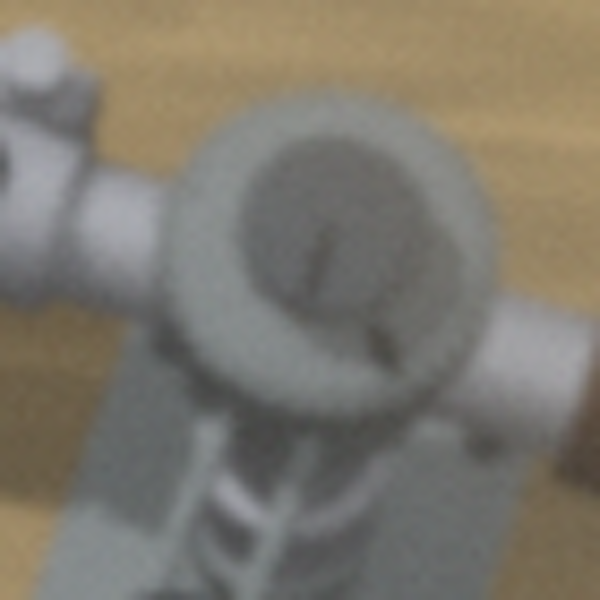

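The index line is at crop (385,350) and the collar centre at (333,251), so the line points at about 208°. It was at about 160° when tight, so the collar has turned 48° plus probably one full turn (the path rolled was about 7 rad). I'll go back and roll a known stretch to check for slip.

```bash
python3 nxt.py 4.45 3.37 0 632 -46 45.5 0; python3 nxt.py 5.35 -1.97 0 632 -46 45.5 12
```

```text
[662.24794847   2.94804634 262.455     ] 2.954800861589037
[]
[605.35657977   6.65104079 262.455     ] 4.793269457244871
[[0, [0.24, -0.48, 0.0], 0], [0, [0.61, -1.4, 0.0], 0], [0, [0.77, -2.39, 0.0], 0], [0, [0.78, -3.39, 0.0], 0], [0, [0.78, -4.39, 0.0], 0], [0, [0.74, -5.38, 0.0], 0], [0, [0.52, -6.35, 0.0], 0], [0, [0.08, -7.25, 0.0], 0], [0, [-0.54, -8.03, 0.0], 0], [0, [-1.32, -8.66, 0.0], 0], [0, [-2.21, -9.11, 0.0], 0], [0, [-3.18, -9.34, 0.0], 0]]
```

>>> carry_out([
  [0,[-1.6,-3.6,0.5],0],
  [0,[-3.2,-7.2,0.5],0],
  [0,[-4.5,-10,0.5],0],
  [0,[-5,-11,0.5],0],
  [0,[-5,-11,0.5],0],
])

```text
time: 9.35
eef_pos: [603.0, 5.9, 261.7]
orientation: [-0.655, -3.065, -0.004]
ft_force: [-5.1, 5.5, 1.8]
grip_width: 0.6
```

>>> carry_out([
  [0,[0.24,-0.48,0],0],
  [0,[0.61,-1.4,0],0],
  [0,[0.77,-2.39,0],0],
  [0,[0.78,-3.39,0],0],
  [0,[0.78,-4.39,0],0],
  [0,[0.74,-5.38,0],0],
])

```text
time: 9.95
eef_pos: [574.0, -39.4, 261.8]
orientation: [-0.651, -3.066, -0.002]
ft_force: [-4.8, 3.1, 2.1]
grip_width: 0.5
```

>>> carry_out([
  [0,[-0.22,-0.97,0],0],
  [0,[-0.66,-1.87,0],0],
  [0,[-1.28,-2.65,0],0],
  [0,[-2.06,-3.28,0],0],
  [0,[-2.95,-3.73,0],0],
  [0,[-3.92,-3.96,0],0],
])

```text
time: 10.55
eef_pos: [596.3, -94.1, 262.3]
orientation: [-0.653, -3.071, 0.006]
ft_force: [-6.1, -4.0, 1.5]
grip_width: 0.7
```

>>> carry_out([
  [0,[-1.2,-4,-0.5],0],
  [0,[-3.2,-8,-0.5],0],
  [0,[-5,-12,-0.5],0],
  [0,[-6.5,-15,-0.5],0],
  [0,[-6.5,-15,-0.5],0],
])

```text
time: 11.05
eef_pos: [595.5, -260.1, 267.0]
orientation: [0.659, 3.07, -0.003]
ft_force: [-0.9, 0.7, -0.2]
grip_width: 0.0
```

```bash
python3 look.py look4 283 630 -47.5;python3 nxt.py .74 -5.38 0 632 -46 45.5 0; python3 nxt.py -3.92 -3.96 0 632 -46 45.5 12
```

```text
(np.float64(278.04813823636806), np.float64(123.16322545238467))
[(354, 98), (351, 99), (357, 105), (228, 107), (234, 107), (225, 108), (231, 108), (348, 108), (243, 108), (237, 108), (240, 108), (222, 109)]
[576.76305254 -39.51832352 262.455     ] 0.060227709131834326
[]
[596.52274519 -91.61779133 262.455     ] 0.024814097686141415
[[0, [-1.0, -0.04, 0.0], 0], [0, [-2.0, -0.04, 0.0], 0], [0, [-2.99, 0.03, 0.0], 0], [0, [-3.95, 0.31, 0.0], 0], [0, [-4.82, 0.8, 0.0], 0], [0, [-5.57, 1.46, 0.0], 0], [0, [-6.15, 2.27, 0.0], 0], [0, [-6.55, 3.19, 0.0], 0], [0, [-6.73, 4.17, 0.0], 0], [0, [-6.74, 5.17, 0.0], 0], [0, [-6.74, 6.17, 0.0], 0], [0, [-6.72, 7.17, 0.0], 0]]
```

View pics/look4.png

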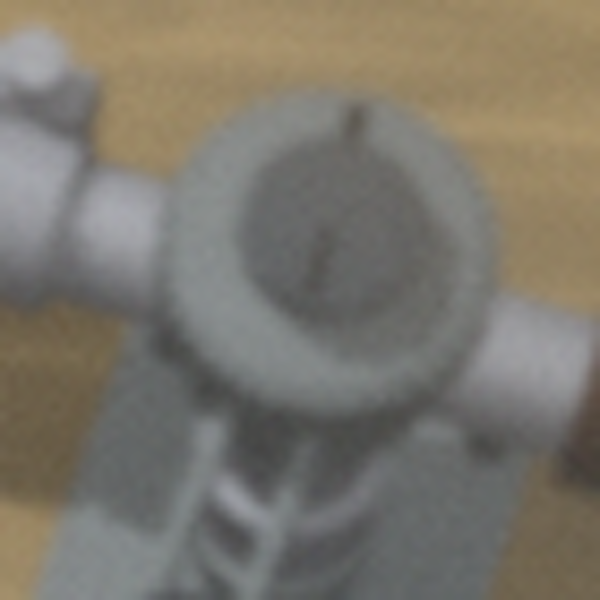

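The index line is now at crop (355,118), about 353°. That is +145° (2.53 rad) for 120 mm of path, so there is no slip and the total is about 553°. About 167° remains, or roughly 140 mm of path.

>>> carry_out([
  [0,[1.5,3,0.5],0],
  [0,[3.3,7,0.5],0],
  [0,[5.3,11,0.5],0],
  [0,[6.2,14,0.5],0],
  [0,[6.5,15,0.5],0],
  [0,[6.5,15,0.5],0],
])

```text
time: 11.7
eef_pos: [595.0, -93.0, 263.0]
orientation: [-0.647, -3.071, 0.014]
ft_force: [-9.0, -8.7, 3.0]
grip_width: 0.7
```

>>> carry_out([
  [0,[-1,0,0],0],
  [0,[-2,0,0],0],
  [0,[-2.99,0.03,0],0],
  [0,[-3.95,0.31,0],0],
  [0,[-4.82,0.8,0],0],
  [0,[-5.57,1.46,0],0],
  [0,[-6.15,2.27,0],0],
  [0,[-6.55,3.19,0],0],
])

```text
time: 12.5
eef_pos: [671.3, -90.9, 263.4]
orientation: [0.651, 3.068, -0.006]
ft_force: [3.1, -6.5, -0.8]
grip_width: 0.4
```

```bash
python3 nxt.py -6.55 3.19 0 632 -46 45.5 6; python3 -c "
from h import *; s=observe(); print(s['eef_pos'],s['ft_force'])"
```

```text
[669.33216764 -89.03941932 262.455     ] 0.04922652882914962
[[0, [-0.18, 0.98, 0.0], 0], [0, [-0.19, 1.98, 0.0], 0], [0, [-0.19, 2.98, 0.0], 0], [0, [-0.17, 3.98, 0.0], 0], [0, [0.04, 4.95, 0.0], 0], [0, [0.46, 5.86, 0.0], 0]]
[671.29431788 -90.85217715 263.35258597] [ 3.05449803 -6.45358111 -0.82713229]
```

>>> carry_out([
  [0,[-0.18,0.98,0],0],
  [0,[-0.19,1.98,0],0],
  [0,[-0.19,2.98,0],0],
  [0,[-0.17,3.98,0],0],
  [0,[0.04,4.95,0],0],
  [0,[0.46,5.86,0],0],
])

```text
time: 13.1
eef_pos: [691.7, -33.4, 263.7]
orientation: [0.649, 3.066, 0.0]
ft_force: [3.8, -2.1, -0.1]
grip_width: 0.7
```

>>> carry_out([
  [0,[-1.5,1,0],0],
  [0,[-3.5,1,-0.5],0],
  [0,[-3.5,1,-4],0],
  [0,[-3.5,1,-8.5],0],
  [0,[-3.5,1,-12],0],
  [0,[-3.5,-3.5,-12],0],
  [0,[-3.5,-8,-12],0],
  [0,[-3.5,-12,-12],0],
  [0,[-3.5,-16,-12],0],
  [0,[-2,-20,-12],0],
  [0,[0,-24,-12],0],
  [0,[0,-24,-12],0],
])

```text
time: 14.3
eef_pos: [589.4, -255.5, 382.8]
orientation: [0.658, 3.071, -0.001]
ft_force: [1.4, 1.8, -0.1]
grip_width: 0.2
```

```bash
python3 look.py look5 284 630 -47.5; python3 nxt.py .46 5.86 0 632 -46 45.5 0; python3 nxt.py 0 -24 -12 632 -46 45.5 0; python3 - <<'E'
from h import *
P=np.array([630,-47.5]);s=observe();print(s["eef_pos"],s["ft_force"])
f=grab_frame("top")
g=cv2.cvtColor(f["img"],cv2.COLOR_RGB2GRAY)
l=cv2.HoughCircles(cv2.GaussianBlur(g,(3,3),0)[170:240,210:285],cv2.HOUGH_GRADIENT,1,30,param1=80,param2=12,minRadius=18,maxRadius=30)
print(l[0,0]); L=ray(f,l[0,0,0]+210,l[0,0,1]+170,250)[:2]; print(L,np.linalg.norm(L-P),np.degrees(np.arctan2(*(L-P)[::-1])))
E
```

```text
(np.float64(278.0765608161129), np.float64(123.00137206072411))
[(165, 81), (168, 87), (162, 90), (171, 101), (159, 107), (243, 110), (240, 110), (222, 110), (246, 110), (249, 111), (219, 111), (234, 111)]
[688.90562497 -33.61379557 262.455     ] 0.027783982387496943
[]
[ 591.52232355 -252.96851424  382.455     ] 152.9680880990605
[]
[ 590.8583893  -253.98217116  382.90059246] [-0.09276588 -0.13603017  0.0141269 ]
[35.5 32.5 23.9]
[442.0906664   14.51495566] 197.87817559741598 161.73576944333047
```

View pics/look5.png

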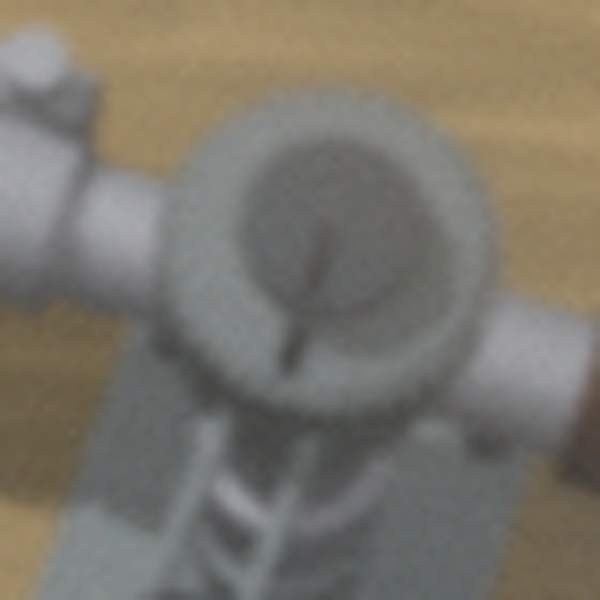

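The index line at crop (292,348) now lines up with the cap line at (318,262): two full turns. Next I'll measure the coupler's mat from both views.

```bash
python3 - <<'E'
from h import *
def quad(f,box):
    x0,x1,y0,y1=box
    v=cv2.cvtColor(f["img"],cv2.COLOR_RGB2HSV)[...,2]
    m=np.zeros_like(v); m[y0:y1,x0:x1]=(v[y0:y1,x0:x1]<65)*255
    m=cv2.morphologyEx(m,cv2.MORPH_OPEN,np.ones((2,2),np.uint8))
    n,lab,st,_=cv2.connectedComponentsWithStats(m); m=np.where(np.isin(lab,[i for i in range(1,n) if st[i,4]>25]),255,0).astype(np.uint8)
    W=np.array([ray(f,*p[0],5)[:2] for p in cv2.findNonZero(m)],np.float32)
    r=cv2.minAreaRect(W); return r
t=grab_frame("top"); s=grab_frame("side")
C=quad(t,(180,222,152,204)); D=quad(s,(195,243,230,272)); E2=quad(t,(268,325,192,250))
P=np.array([631,-47])
for n_,r in zip(("top","side","other mat"),(C,D,E2)):
    d=np.array(r[0])-P; print(n_,r,np.linalg.norm(d),np.degrees(np.arctan2(d[1],d[0])))
# coupler silhouette in top: bright non-wood pixels over the mat
E
```

```text
top ((506.0390625, 143.94627380371094), (38.226097106933594, 54.40361785888672), 19.66571617126465) 228.20104158482854 123.20193224954686
side ((549.7698974609375, 142.1571044921875), (118.4955062866211, 118.3985824584961), 22.38330841064453) 205.8609718678481 113.2402306850039
other mat ((473.4078369140625, -69.6394271850586), (13.62641429901123, 29.55072784423828), 55.51000213623047) 159.21002961299985 -171.8249160748385
```

Side view gives a clean 118×118 mm square centred at (550,142), and the rough top reading was (550,134). So the target direction is about 113.5°, a swing of about -48° (clockwise). I'll go to the -y side of the head and push in an arc, stopping short first.

```bash
python3 - <<'E'
from h import *
c=np.load("c.npy"); P=np.array([631,-47])
pt=lambda d,z,r=200:[*(P+r*np.array([np.cos(np.radians(d)),np.sin(np.radians(d))])),z]
rows(c,[pt(192,382.5),pt(192,225)])
c2=np.array(pt(192,225)); 
for i in range(0,18,12): 
    D=[192-2.9*(k) for k in range(1,19)]
rows(c2,[pt(d,225) for d in D[:10]]); rows(np.array(pt(D[9],225)),[pt(d,225) for d in D[10:]]); print(D[9],D[-1])
E
```

```text
[[0, [20.94, 8.69, -0.0], 0], [0, [20.94, 8.69, 15.75], 0]]
[[0, [0.57, 0.83, 0.0], 0], [0, [1.1, 1.7, 0.0], 0], [0, [1.59, 2.58, 0.0], 0], [0, [2.03, 3.5, 0.0], 0], [0, [2.42, 4.43, 0.0], 0], [0, [2.77, 5.38, 0.0], 0], [0, [3.07, 6.35, 0.0], 0], [0, [3.31, 7.33, 0.0], 0], [0, [3.51, 8.32, 0.0], 0], [0, [3.66, 9.32, 0.0], 0]]
[[0, [0.1, 1.01, 0.0], 0], [0, [0.14, 2.02, 0.0], 0], [0, [0.14, 3.03, 0.0], 0], [0, [0.08, 4.04, 0.0], 0], [0, [-0.03, 5.05, 0.0], 0], [0, [-0.19, 6.05, 0.0], 0], [0, [-0.39, 7.04, 0.0], 0], [0, [-0.65, 8.02, 0.0], 0]]
163.0 139.8
```

>>> carry_out([
  [0,[4.2,1.7,0],0],
  [0,[8.4,3.5,0],0],
  [0,[12.6,5.2,0],0],
  [0,[16.8,7,0],0],
  [0,[20.94,8.69,0],0],
  [0,[20.94,8.69,0],0],
  [0,[20.94,8.69,4],0],
  [0,[20.94,8.69,8],0],
  [0,[20.94,8.69,12],0],
  [0,[20.94,8.69,15.75],0],
  [0,[20.94,8.69,15.75],0],
  [0,[20.94,8.69,15.75],0],
])

```text
time: 15.7
eef_pos: [436.1, -88.4, 225.7]
orientation: [-0.65, -3.073, -0.0]
ft_force: [0.5, -0.1, 1.3]
grip_width: 0.5
```

>>> carry_out([
  [0,[0.57,0.83,0],0],
  [0,[1.1,1.7,0],0],
  [0,[1.59,2.58,0],0],
  [0,[2.03,3.5,0],0],
  [0,[2.42,4.43,0],0],
  [0,[2.77,5.38,0],0],
])

```text
time: 16.3
eef_pos: [432.1, -27.4, 225.3]
orientation: [0.651, 3.073, -0.001]
ft_force: [0.2, -0.9, 0.4]
grip_width: 0.4
```

It moves freely with about 1 N, so I'll continue.

>>> carry_out([
  [0,[0.3,0.97,0],0],
  [0,[0.54,1.95,0],0],
  [0,[0.74,2.94,0],0],
  [0,[0.89,3.94,0],0],
  [0,[0.99,4.95,0],0],
  [0,[1.03,5.96,0],0],
  [0,[1.03,6.97,0],0],
  [0,[0.97,7.98,0],0],
  [0,[0.86,8.99,0],0],
  [0,[0.7,9.99,0],0],
  [0,[0.5,10.98,0],0],
  [0,[0.24,11.96,0],0],
])

```text
time: 17.5
eef_pos: [478.6, 82.9, 224.8]
orientation: [-0.651, -3.073, 0.0]
ft_force: [-1.8, -1.1, 0.6]
grip_width: 0.4
```

```bash
python3 - <<'E'
from h import *
s=observe();print(s["eef_pos"],s["ft_force"])
t=grab_frame("top"); d=grab_frame("side")
x=cv2.resize(t["img"][110:260,165:300],(405,450),interpolation=cv2.INTER_CUBIC)
y=cv2.resize(d["img"][130:280,170:300],(390,450),interpolation=cv2.INTER_CUBIC)
save(np.hstack([x,y]),"push1")
E
```

```text
[478.57442171  82.88088131 224.77735064] [-1.79457848 -1.10296009  0.62109714]
```

View pics/push1.png

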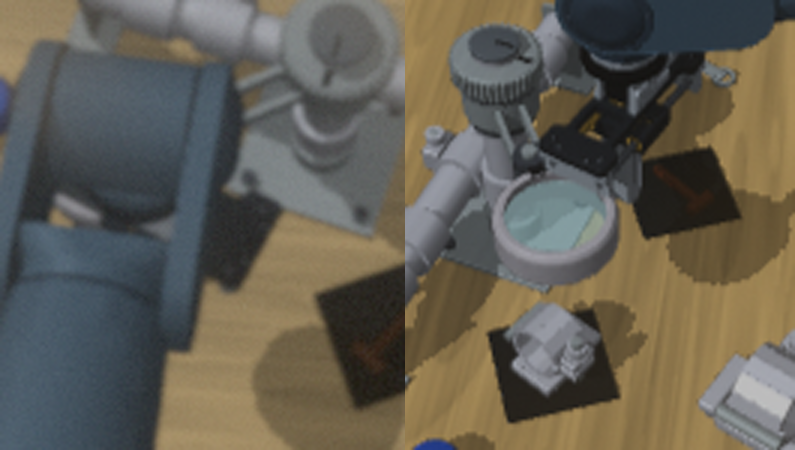

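The side crop shows the head at about (557,218), near the coupler but still short of it. I'll compute the angle from the side view.

```bash
cat > lens.py <<'E'
from h import *
d=grab_frame("side"); hsv=cv2.cvtColor(d["img"],cv2.COLOR_RGB2HSV)
m=np.zeros(hsv.shape[:2],np.uint8); y0,y1,x0,x1=175,240,180,255
r=hsv[y0:y1,x0:x1]; m[y0:y1,x0:x1]=((r[...,0]>75)&(r[...,0]<105)&(r[...,1]>20)&(r[...,2]>90))*255  # bluish-green glass
m=cv2.morphologyEx(m,cv2.MORPH_OPEN,np.ones((3,3),np.uint8))
c=max(cv2.findContours(m,cv2.RETR_EXTERNAL,cv2.CHAIN_APPROX_NONE)[0],key=cv2.contourArea)
e=cv2.fitEllipse(cv2.convexHull(c)); print(e)
P=np.array([631,-47])
for uv,z in ((e[0],240),((220.7,202.7),252)):
    L=ray(d,*uv,z)[:2]; print(L,np.linalg.norm(L-P),np.degrees(np.arctan2(*(L-P)[::-1])))
s=observe();print(s["eef_pos"],s["ft_force"])
E
python3 lens.py
```

```text
((219.3668975830078, 201.15139770507812), (23.589439392089844, 33.3586311340332), 81.3360595703125)
[540.78894479 125.97755071] 195.08784567951577 117.54289054331652
[533.59648936 140.91826111] 211.6617980296994 117.39902333112575
[478.56885754  82.84907688 224.86648967] [0.21155207 0.63746311 0.62157508]
```

>>> carry_out([
  [0,[-0.1,0.35,0],0],
  [0,[-0.2,0.7,0],0],
  [0,[-0.32,1.05,0],0],
  [0,[-0.44,1.33,0],0],
  [0,[-0.44,1.33,0],0],
])

```text
time: 18.15
eef_pos: [487.9, 92.8, 225.0]
orientation: [0.651, 3.073, 0.001]
ft_force: [-1.1, -0.3, 1.0]
grip_width: 0.3
```

>>> carry_out([
  [0,[0.5,-2,0],0],
  [0,[1.5,-5,0],0],
  [0,[2,-9,0],0],
  [0,[2,-9,-4],0],
  [0,[2,-9,-8],0],
  [0,[2,-13,-12],0],
  [0,[2,-18,-12],0],
  [0,[2,-22,-12],0],
  [0,[2,-26,-12],0],
  [0,[2,-26,-12],0],
])

```text
time: 19.15
eef_pos: [362.6, -140.2, 345.2]
orientation: [0.663, 3.07, -0.001]
ft_force: [0.4, 0.4, -0.3]
grip_width: 0.4
```

```bash
python3 lens.py; python3 - <<'E'
from h import *
t=grab_frame("top"); d=grab_frame("side")
x=cv2.resize(t["img"][110:230,165:300],(400,450),interpolation=cv2.INTER_CUBIC)
y=cv2.resize(d["img"][130:280,170:300],(390,450),interpolation=cv2.INTER_CUBIC)
save(np.hstack([x,y]),"push2")
E
```

```text
((215.57667541503906, 202.4055938720703), (23.6125545501709, 33.411556243896484), 82.85063171386719)
[550.5384011 131.9661504] 196.2216906614891 114.20826218178935
[533.59648936 140.91826111] 211.6617980296994 117.39902333112575
[ 363.38739858 -138.45015247  345.09823585] [0.58991434 0.57631866 0.39699258]
```

View pics/push2.png

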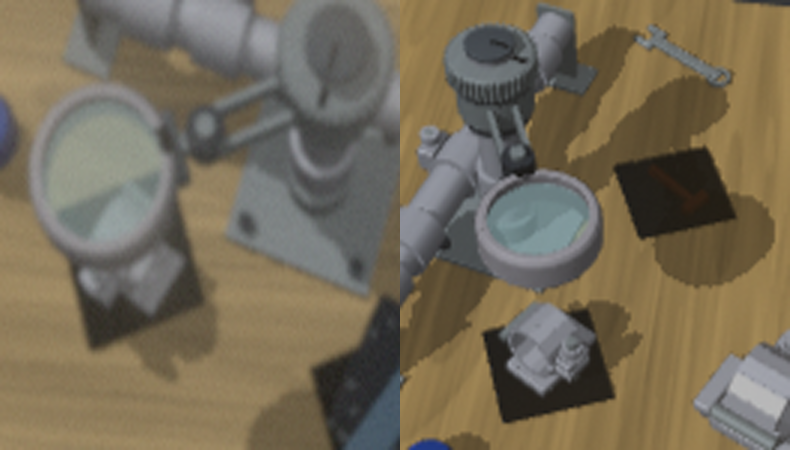

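```bash
python3 - <<'E'
from h import *
t=grab_frame("top"); g=cv2.cvtColor(t["img"],cv2.COLOR_RGB2GRAY)
l=cv2.HoughCircles(cv2.GaussianBlur(g,(3,3),0)[125:188,168:232],cv2.HOUGH_GRADIENT,1,30,param1=80,param2=12,minRadius=18,maxRadius=30)[0,0]
print(l); P=np.array([631,-47])
for uv,z in (((l[0]+168,l[1]+125),250),((200.1,156.7),245),((209,179.4),5)):
    L=ray(t,*uv,z)[:2]; print(L,np.linalg.norm(L-P),np.degrees(np.arctan2(*(L-P)[::-1])))
# mat in top using only the dark, visible lower part: exact edges via threshold in old PNG
o=cv2.imread("pics/top0.png",0); o=cv2.resize(o,(512,384),interpolation=cv2.INTER_AREA)
for th in (60,70,80,90):
    m=(o<th).astype(np.uint8); mm=np.zeros_like(m); mm[150:206,182:224]=m[150:206,182:224]
    W=np.array([ray(t,*p[0],5)[:2] for p in cv2.findNonZero(mm)],np.float32); print(th,cv2.minAreaRect(W))
m2=np.zeros_like(m); 
for th in (60,70,80):
    m=(o<th).astype(np.uint8); mm=np.zeros_like(m); mm[190:250,270:325]=m[190:250,270:325]
    W=np.array([ray(t,*p[0],5)[:2] for p in cv2.findNonZero(mm)],np.float32); print("other",th,cv2.minAreaRect(W))
E
```

```text
[30.5 28.5 23.6]
[552.07509437 135.38971966] 198.73386869684788 113.39942477025302
[545.95766681 131.52338273] 197.74427075759527 115.47150663555301
[550.70710779 133.85827862] 197.8804322952026 113.93905540914281
60 ((545.30322265625, 139.65338134765625), (110.10054016113281, 106.35558319091797), 16.200536727905273)
70 ((552.1480712890625, 136.21197509765625), (116.1601333618164, 113.2778091430664), 22.047399520874023)
80 ((552.2364501953125, 135.8601531982422), (119.50548553466797, 116.54566955566406), 22.297658920288086)
90 ((546.3436889648438, 133.63650512695312), (134.8378448486328, 118.30670928955078), 22.057655334472656)
other 60 ((448.4794616699219, -127.84393310546875), (117.68181610107422, 116.5052719116211), 23.547075271606445)
other 70 ((448.6097106933594, -128.4920196533203), (119.60839080810547, 121.01546478271484), 23.72740364074707)
other 80 ((451.5101013183594, -135.982177734375), (123.10726165771484, 138.20668029785156), 24.329410552978516)
```

In the top view the lens is at (552.1,135.4) and the mat centre at (552.2,136.0). The side view shows about 3 mm tangential difference, within calibration. The last picture also shows the collar's index line beside the cap line, the coupler unmoved on its mat and the finger clear. I'm handing in.

```bash
python3 -c "
from rig import *
print(sign_off()); s=observe(); print(s['time'],s['ft_force'])"
```

```text
the job is handed in; nothing more can be done
None
the job is handed in; nothing more can be done
```

I rolled the collar two full turns loose with the shut fingertip, then pushed the freed lamp about 48° clockwise until its lens was over the silver coupler. I then backed off clear of everything and handed the job in at about 19 s.

- **Collar:** in the last close look, the index line pointed the same way as the black line on the post's end cap. I did not count whole turns directly. A 120 mm test stretch turned the collar 145°, which means no slip, so the distance rolled fits two turns, not one. The final picture still shows the line there, and the collar was left slack.
- **Lamp:** it moved with only 1–2 N of push, and only after the collar was loosened.
- **Lens position:** from the top camera the lens is at (552, 135) and the centre of the coupler's mat at (552, 136).
- **Disagreement:** the side camera put the lens about 3 mm short along its swing and 10 mm off overall. I put this down to camera calibration and height errors and made no further adjustment.
- **Not measured directly:** I centred the lens on the mat and judged by eye that the coupler sits at the mat's centre.
- **Other objects:** I did not touch the coupler, bolt, cap or spanner. The highest contact force I saw at the end of any move was about 14 N.

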